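# Sort two switch handles by keyway on the test stands

### The arm

A 6-joint arm with a two-finger parallel gripper is mounted at the origin on the work surface. World frame = base frame: x ahead of the robot, y to its left, z up, the work surface at z = 0. Lengths are in m, angles in rad, forces in N, time in s.
With the tool pointing down it reaches from about 0.4 to 0.825 m from the base axis. Payload 7 kg.
Tool frame: the origin (TCP) lies on the centre line of the jaws, within the pads' length; the fingertips stand arm.tip_reach ahead of it and the grasp point (between the pads) lies 5 mm behind it (arm.tip_reach is the distance from the TCP to the fingertips, in m); z points along the fingers, y is the line along which they close (so a half turn about z gives the same grasp; the last joint's range is limited). The gripper opens to 88 mm and grips with 3 to 60 N. Pads are 19 mm wide; open, the fingers measure 130 mm over their backs; the gripper's body (78 mm by 193 mm) begins 47 mm behind the grasp point.
Start: joints at [1.508, 0.359, 0.012, 0, -1.224, -0.288], TCP at [0.232, 0.634, 0.241] pointing down, gripper open.
Joint ranges: [-3.07, 3.07], [-1.43, 2.12], [-1.02, 1.25], [-3.03, 1.67], [-3.05, -0], [-3.03, 3.03]. Speed limits (rad/s): [2.39, 2.39, 3.01, 3.14, 3.14, 3.14].

### API

Orientations are given as [roll, pitch, yaw] about the fixed x, y, z axes, in that order (R = Rz(yaw) Ry(pitch) Rx(roll)).
In Python, from station import status, optics, order, arm gives the robot as it stands. The module is installed in compiled form; this text tells all that it offers.
- The arm moves only by the shell command python3 -m jog 'ROWS' [FORCE]. ROWS is JSON, a list of rows, each a list of 3 entries, a list of its own where there are three numbers: the gripper command: -1 is shut, 1 is fully open, values between are in proportion, then the shift along the tool's x, y, z in mm, then the turn about the tool's z in rad. A call has 1 to 20 rows; each row is the pose to reach, as a shift and turn from the pose commanded when the call began, along the tool's axes at that moment; what a row does not reach only later rows make up. A row lasts 1/8 s, in which the tool goes at most 62.5 mm and 10.7 degrees, less where a joint would pass 70% of its speed; a pose out of reach is approached as far as the arm can. A call with a gripper value outside its range is refused whole. The fingers move at their own pace and stop on an object; FORCE is the grip in N (left out, the last holds). Time passes only in rows, so rows that repeat a pose let the fingers close. It gives the time, the measured TCP pose, the force, the opening and the grip force at its end, in the units of the state.
- status.get_state(): the state, without advancing time (a new reading comes with each control period).
- optics.grab_frame(name): name is "side" or "top"; returns a dict with "color" (400x640x3 uint8, red, green, blue), "mtx" (3x3 intrinsics, pixels), "k1" (the pictures are not rectified: a ray, as slopes to the right and down, at radius r is drawn at 1 + k1 r^2 times it, then the intrinsics apply), "cam_to_world" (4x4, takes a point from camera to world coordinates). Camera axes: x right, y down, z forward; pixel columns grow to the right and rows downward; lengths in m; the calibration is good to about 2 mm. A picture is of the moment at which its call begins. There is no depth.
- order.job_done(): hands the job in; it is judged then, once.
The state is a dict: "t": time; "q": joint angles; "qd": joint speeds; "joint_efforts": joint torques, N m; "eef_pos": TCP position; "ee_rot": TCP orientation; "force": force on the tool from outside, world axes, zero at the start; "moment": the same for the moment, N m; "width": finger opening in m; "gripper_force": force on a finger pad.
Only numpy, scipy, OpenCV 4.12 (cv2) and the standard library are available. Lean on these libraries where they do the work, as an engineer would, in place of code of your own. Each camera call takes 0.05 s, during which the arm holds its last target. There are 200 camera calls.

### The job

Sort the two keyed black switch handles by test-seating each on the stand whose key matches its keyway: the handle with the keyway in line with its arm goes on the stand whose key points at the guide pins, the handle with the keyway to the side of its arm goes on the stand whose key points to the side. Leave both fully home, hub flat on the plate over the shaft and arm between the two guide pins; the third, similar handle has no keyway and is not wanted.

Things in the scene. Friction and masses are not known exactly. Their poses are not given: they have to be found in the camera images.
- handle_inline: Black handle, keyway in line. Square hub 60 mm, 24 mm high, through bore 26 mm; one arm 18 mm wide, same height, from a hub side to 90 mm from the bore axis. Keyway: slot 16 mm wide, full height, from bore to 26.5 mm from the axis, towards the arm. Lies flat, about 0.15 kg. Origin: bore axis, underside; x along the arm, z up. Pick by the arm 42 mm from the axis.
- handle_side: Black handle, keyway to the side. Square hub 60 mm, 24 mm high, through bore 26 mm; one arm 18 mm wide, same height, from a hub side to 90 mm from the bore axis. Keyway: slot 16 mm wide, full height, from bore to 26.5 mm from the axis, towards +y (left, looking along the arm). Lies flat, about 0.15 kg. Origin: bore axis, underside; x along the arm, z up. Pick by the arm 42 mm from the axis.
- stand_inline: Fixed aluminium plate 124x70 mm, 12 thick; dark shaft 16 mm dia, top at 52 mm; key rib 6 mm wide to 21 mm from the shaft axis, 12 to 42 mm high, pointing at the pins (+x). Two guide pins, 42 mm high, 8 thick, 72 mm from the shaft, 25 mm either side of mid-line. Origin: shaft axis at bench height; x from shaft to midway between pins. Seated handle: underside at 12 mm, arm between pins.
- stand_side: Fixed aluminium plate 124x70 mm, 12 thick; dark shaft 16 mm dia, top at 52 mm; key rib 6 mm wide to 21 mm from the shaft axis, 12 to 42 mm high, towards +y (left, looking to the pins). Two guide pins, 42 mm high, 8 thick, 72 mm from the shaft, 25 mm either side of mid-line. Origin: shaft axis at bench height; x from shaft to midway between pins. Seated handle: underside at 12 mm, arm between pins.
There are look-alikes about, which are no part of the job. What is shaped like the stand_side but yellow is not meant.

How it is judged:
At the end, for the whole second after the job is handed in: Each handle is on its own stand: hub flat on the plate (underside less than 4 mm above it, tilt under 0.1 rad), bore within 12 mm of the shaft's axis, arm within 0.25 rad of the stand's middle line, and at rest (z of handle_inline in the frame of stand_inline below 0.016 m and horizontal distance between handle_inline and stand_inline below 0.012 m and angle between each of handle_inline, handle_side's own z axis and vertical below 0.1 rad and angle between the x axis of handle_inline and the x axis of stand_inline, either way round below 0.25 rad and linear speed of each of handle_inline, handle_side below 0.02 m/s and z of handle_side in the frame of stand_side below 0.016 m and horizontal distance between handle_side and stand_side below 0.012 m and angle between the x axis of handle_side and the x axis of stand_side, either way round below 0.25 rad); the robot touches nothing.
It also fails if it takes over 64 s, if anything falls off the work surface, if the arm or the gripper's body presses on something with over 40 N, if the wrist force passes 120 N, or if a joint passes its speed limit or range.

## Working session

There is one attempt and no reset: what is moved stays moved. The work goes in short steps, Python scripts to look and compute and a shell command to move; the robot and the scene stay as the last step left them, time stands still between calls to the robot, and variables do not carry over. Pictures are saved under pics/ and viewed, at most 10 in all, crops included, and the job is handed in when it is done.

```bash
mkdir -p pics
python3 - <<'E'
from station import status, optics, arm
import cv2,pickle
s=status.get_state();print(s['t'],s['eef_pos'],s['ee_rot'],s['width'],arm.tip_reach)
for n in('top','side'):
    f=optics.grab_frame(n);pickle.dump(f,open(n+'.pkl','wb'));cv2.imwrite(f'pics/{n}0.png',f['color'][:,:,::-1])
    print(n,f['mtx'],f['k1'],f['cam_to_world'])
E
```

```text
0.0 [0.23181832 0.63346188 0.23962526] [ 3.13995424e+00 -1.36397551e-04 -3.50906277e-01] 0.0876504132375984 0.014
top [[502.27368364   0.         322.19220417]
 [  0.         502.27368364 199.40701461]
 [  0.           0.           1.        ]] -0.15994138264408073 [[ 0.02335718 -0.99434528  0.1035949   0.20891289]
 [-0.99940043 -0.02587298 -0.02300788 -0.02838508]
 [ 0.02555808 -0.10299539 -0.99435343  1.27471082]
 [ 0.          0.          0.          1.        ]]
side [[433.83224749   0.         312.32969056]
 [  0.         433.83224749 196.24210354]
 [  0.           0.           1.        ]] 0.03192304935115551 [[ 0.95619026 -0.21069005  0.20324835  0.09180261]
 [-0.29237681 -0.72215992  0.6268978  -0.91097756]
 [ 0.01469668 -0.65885867 -0.75212317  1.05333323]
 [ 0.          0.          0.          1.        ]]
```

View pics/top0.png

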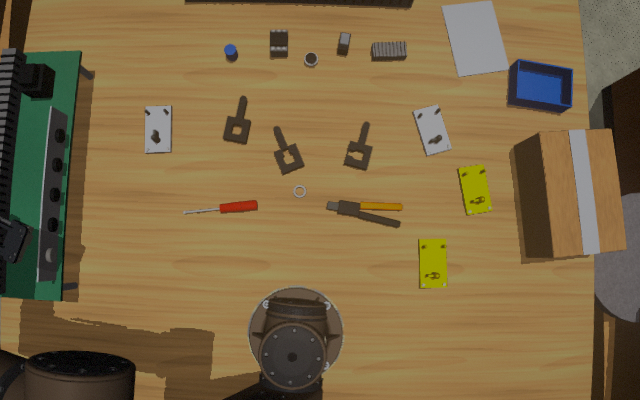

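View pics/side0.png

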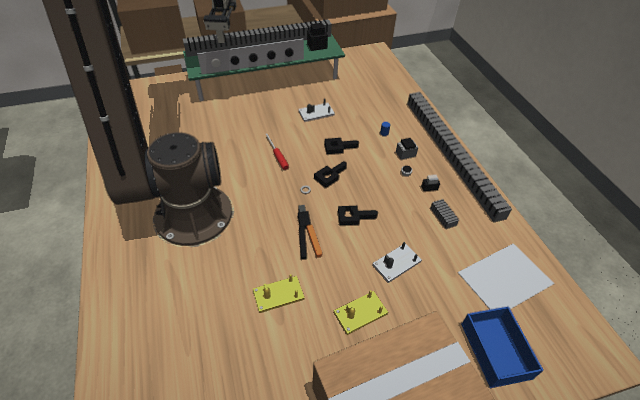

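The top view shows three black handles at (238,128), (289,158) and (358,152). There are two aluminium stands at (157,135) and (433,133), and two yellow look-alikes at (476,190) and (433,265). I'll take one close crop of the handles and stands.

Run:
```python
import cv2,pickle,numpy as np
im=pickle.load(open('top.pkl','rb'))['color'][:,:,::-1].astype(float)
im=np.clip(255*(im/255)**.6,0,255).astype(np.uint8)
R=lambda x,y,w,h,k:cv2.resize(im[y:y+h,x:x+w],None,fx=k,fy=k,interpolation=cv2.INTER_CUBIC)
a=R(215,90,160,90,4)
b=np.hstack([R(137,100,40,60,4),R(412,100,40,60,4)]);b=np.pad(b,((0,0),(0,320),(0,0)))
cv2.imwrite('pics/c1.png',np.vstack([a,b]))
```

```text
(no output)
```

View pics/c1.png

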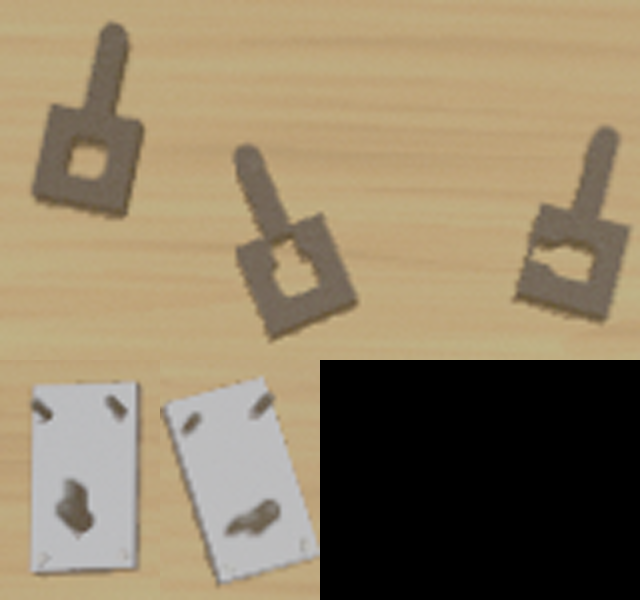

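The crop shows the left handle has a plain bore, so it isn't wanted. The middle handle at (289,158) has its slot towards the arm, so it is handle_inline. The right handle at (358,152) has its slot to the left of the arm, so it is handle_side. The left aluminium stand at (157,135) has its key towards the pins and is stand_inline. The right one at (433,133) has its key to the left and is stand_side. Next I'll fit silhouettes in both cameras.

```bash
cat > h.py <<'E'
import cv2,pickle,numpy as np
from scipy.optimize import minimize
K=4
def proj(f,P):
    T=np.linalg.inv(f['cam_to_world']);c=np.asarray(P)@T[:3,:3].T+T[:3,3];s=c[:,:2]/c[:,2:]
    s=s*(1+f['k1']*(s**2).sum(1,keepdims=True));return s@f['mtx'][:2,:2].T+f['mtx'][:2,2]
def unproj(f,u,z):
    T=f['cam_to_world'];k=np.array([f['k1'],0,0,0.])
    s=cv2.undistortPoints(np.array([[u]],float),f['mtx'],k)[0,0];d=T[:3,:3]@[s[0],s[1],1]
    return T[:3,3]+d*(z-T[2,3])/d[2]
def box(x0,x1,y0,y1,z0,z1):return np.array([[x,y,z] for x in(x0,x1) for y in(y0,y1) for z in(z0,z1)])/1e3
def cyl(x,y,r,z0,z1):return np.array([[x+r*np.cos(a),y+r*np.sin(a),z] for a in np.arange(0,6.28,.4) for z in(z0,z1)])/1e3
H=[box(-30,30,-30,30,0,24),np.vstack([box(28,81,-9,9,0,24),cyl(81,0,9,0,24)])]
def dark(key):return [cyl(0,0,8,12,52),box(0,21,-3,3,12,42) if key=='i' else box(-3,3,0,21,12,42),cyl(72,25,4,12,42),cyl(72,-25,4,12,42)]
def place(p,z,P):
    c,s=np.cos(p[2]),np.sin(p[2]);return P@np.array([[c,-s,0],[s,c,0],[0,0,1]]).T+[p[0],p[1],z]
def window(f,p,w=60):
    u=proj(f,[[p[0],p[1],.02]])[0].astype(int);o=np.maximum(u-w,0);im=f['color'][o[1]:o[1]+2*w,o[0]:o[0]+2*w]
    return o,cv2.resize(im,None,fx=K,fy=K,interpolation=cv2.INTER_LINEAR)
def sil(f,p,z,parts,o,sh):
    m=np.zeros(sh,np.uint8)
    for P in parts:
        q=(proj(f,place(p,z,P))-o+.5)*K-.5
        cv2.fillConvexPoly(m,cv2.convexHull(np.round(q*16).astype(np.int32)),1,shift=4)
    return m
def near(m,seed,fill):
    m=cv2.morphologyEx(m.astype(np.uint8),cv2.MORPH_OPEN,np.ones((3,3)))
    m=cv2.bitwise_and(m,cv2.dilate(seed,np.ones((49,49),np.uint8)))
    if fill:
        c,_=cv2.findContours(m,cv2.RETR_EXTERNAL,cv2.CHAIN_APPROX_NONE);m=cv2.drawContours(m*0,[max(c,key=cv2.contourArea)],-1,1,-1)
    return m
def fit(fs,p0,z,parts,fill,thr=75,maskf=None):
    maskf=maskf or (lambda im:im.max(2)<thr)
    p=np.array(p0,float)
    for it in range(3):
        W=[]
        for f in fs:
            o,im=window(f,p);s=sil(f,p,z,parts,o,im.shape[:2]);W.append((f,o,near(maskf(im),s,fill)))
        def L(q):
            t=0
            for f,o,m in W:
                s=sil(f,q,z,parts,o,m.shape);t+=1-(s&m).sum()/max(1,(s|m).sum())
            return t/len(W)
        r=minimize(L,p,method='Nelder-Mead',options=dict(initial_simplex=p+np.array([[0,0,0],[.008,0,0],[0,.008,0],[0,0,.15]])*[1,1,1],xatol=1e-5,fatol=1e-5,maxiter=300));p=r.x
    return p,r.fun
E
python3 - <<'E'
from h import *
t,s=[pickle.load(open(n+'.pkl','rb')) for n in('top','side')]
for f,u in((t,(289,158)),(t,(157,135))):
    o,im=window(f,unproj(f,u,.02));print('grey pct',np.percentile(im.max(2),[1,3,6,10,20,50]))
def yaw(a,b,za,zb):
    A,B=unproj(t,a,za),unproj(t,b,zb);return [A[0],A[1],np.arctan2(B[1]-A[1],B[0]-A[0])]
h={'inline':yaw((289,159),(277,130),.024,.024),'side':yaw((358,153),(366,125),.024,.024)}
st={'inline':yaw((155.5,131),(157,102),.04,.042),'side':yaw((436,139),(426.5,113),.04,.042)}
np.set_printoptions(precision=4,suppress=True)
for k in h:
    print(k,np.array(h[k]))
    for fs in([t],[s],[t,s]):print('  H',*fit(fs,h[k],0,H,True))
for k in st:
    print(k,np.array(st[k]))
    for fs in([t],[s],[t,s]):print('  S',*fit(fs,st[k],0,dark(k[0]),False))
    # plate: any bright unsaturated; free offset along x
    P=[box(-62,62,-35,35,0,12)];c=st[k];q=[c[0]+.027*np.cos(c[2]),c[1]+.027*np.sin(c[2]),c[2]]
    bright=lambda im:(im.max(2)>110)&(im.max(2).astype(int)-im.min(2)<45)
    for fs in([t],[s],[t,s]):print('  plate centre',*fit(fs,q,0,P,True,maskf=bright))
E
```

```text
grey pct [ 64.  67.  70.  90. 151. 157.]
grey pct [100. 143. 148. 151. 154. 156.]
inline [0.4396 0.0289 0.4182]
  H [0.4422 0.0316 0.4195] 0.15772742093250736
  H [0.4429 0.0273 0.442 ] 0.08735721703011423
  H [0.4422 0.0295 0.4243] 0.12471854009234168
side [ 0.46   -0.1455 -0.2599]
  H [ 0.4567 -0.1441 -0.2763] 0.33287067276290006
  H [ 0.4558 -0.1464 -0.2559] 0.0892013852450414
  H [ 0.4564 -0.1461 -0.2623] 0.2118088002145757
inline [0.5012 0.3707 0.0168]
  S [0.4835 0.3699 0.08  ] 0.4609960334949317
  S [0.4864 0.3729 0.0958] 0.43630017452006986
  S [0.4853 0.374  0.059 ] 0.45214391409316107
  plate centre [0.5163 0.3765 0.0779] 0.07960746768788896
  plate centre [0.5179 0.3832 0.0677] 0.26644915715062534
  plate centre [0.5166 0.3778 0.0781] 0.1749120110654695
side [ 0.4997 -0.3431  0.3529]
  S [ 0.5026 -0.349   0.3292] 0.6768231768231768
  S [ 0.5019 -0.3514  0.2828] 0.3415506958250497
  S [ 0.5028 -0.3506  0.3044] 0.5085402914477044
  plate centre [ 0.5325 -0.3412  0.3063] 0.06698036203005708
  plate centre [ 0.5346 -0.3386  0.3121] 0.2135205471161411
  plate centre [ 0.5325 -0.3416  0.3142] 0.14348957422119918
```

Run:
```python
from h import *
t,s=[pickle.load(open(n+'.pkl','rb')) for n in('top','side')]
np.set_printoptions(precision=4,suppress=True)
for k,p in dict(inline=[.442,.030,.425],side=[.4565,-.1455,-.262]).items():
    for fs in([t],[s],[t,s]):
        for th in (85,105):print(k,'H',th,*fit(fs,p,0,H,True,thr=th))
for k,p in dict(inline=[.4855,.373,.075],side=[.5028,-.3506,.308]).items():
    for fs in([t],[s],[t,s]):
        for th in (110,125):print(k,'S',th,*fit(fs,p,0,dark(k[0]),False,thr=th))
```

```text
inline H 85 [0.4422 0.0316 0.4169] 0.09062779903916618
inline H 105 [0.4418 0.0309 0.4204] 0.02272910453776089
inline H 85 [0.4422 0.0295 0.426 ] 0.07349319507453012
inline H 105 [0.4419 0.0285 0.4243] 0.03817876950857735
inline H 85 [0.4423 0.0296 0.4257] 0.08679821817670186
inline H 105 [0.4421 0.03   0.425 ] 0.054782469492455355
side H 85 [ 0.4563 -0.1449 -0.2625] 0.2518778576094056
side H 105 [ 0.4558 -0.1451 -0.2453] 0.04003234937323086
side H 85 [ 0.4557 -0.1472 -0.2452] 0.07398092842921511
side H 105 [ 0.4556 -0.1479 -0.2363] 0.04242676951944124
side H 85 [ 0.4559 -0.1464 -0.2441] 0.1645913583844707
side H 105 [ 0.4558 -0.1461 -0.2448] 0.054152650450329576
inline S 110 [0.4835 0.3729 0.0509] 0.23481308411214952
inline S 125 [0.4842 0.3731 0.0516] 0.2452961672473868
inline S 110 [0.4842 0.3714 0.0292] 0.4335309060118544
inline S 125 [0.4851 0.371  0.0492] 0.4343009931245225
inline S 110 [0.4846 0.3737 0.0467] 0.351493713617221
inline S 125 [0.4845 0.3727 0.0593] 0.35627125232023776
side S 110 [ 0.5021 -0.3484  0.3072] 0.3221231766612642
side S 125 [ 0.5019 -0.3479  0.3   ] 0.3163802174675553
side S 110 [ 0.5021 -0.3517  0.3   ] 0.24036697247706418
side S 125 [ 0.5024 -0.3516  0.302 ] 0.23809523809523814
side S 110 [ 0.5031 -0.3501  0.3096] 0.3153439869989166
side S 125 [ 0.5034 -0.3502  0.303 ] 0.337131086710249
```

```bash
cat > d.py <<'E'
import sys,numpy as np
from station import status
s=status.get_state();x,y,z,w=map(float,sys.argv[1:5]);p=s['eef_pos'];a=s['ee_rot'][2];c,n=np.cos(a),np.sin(a);d=np.array([x,y,z])-p
t=-(w-a);print('t',round(s['t'],2),'q',np.round(s['q'],2),'pos',np.round(p,4),'rot',np.round(s['ee_rot'],3),'F',np.round(s['force'],1),'w',round(s['width'],4),'g',round(s['gripper_force'],1))
print('rows xyz mm',np.round(1e3*np.array([c*d[0]+n*d[1],n*d[0]-c*d[1],-d[2]]),1),'turn',round((t+np.pi)%(2*np.pi)-np.pi,3))
E
python3 d.py .4803 .0473 .1 .425
python3 -m jog '[[0,[435,465,140],-0.776],[0,[435,465,140],-0.776],[0,[435,465,140],-0.776],[0,[435,465,140],-0.776],[0,[435,465,140],-0.776],[0,[435,465,140],-0.776],[0,[435,465,140],-0.776],[0,[435,465,140],-0.776],[0,[435,465,140],-0.776],[0,[435,465,140],-0.776],[0,[435,465,140],-0.776],[0,[435,465,140],-0.776],[0,[435,465,140],-0.776],[0,[435,465,140],-0.776],[0,[435,465,140],-0.776]]' 25
python3 d.py .4803 .0473 .018 .425
```

```text
t 0.1 q [ 1.51  0.36  0.01 -0.   -1.22 -0.29] pos [0.2319 0.6335 0.2397] rot [ 3.14  -0.    -0.351] F [ 0.4  0.4 -0.1] w 0.0875 g 0.0
rows xyz mm [434.8 465.1 139.7] turn -0.776
t: 1.98
eef_pos: [0.4806, 0.0486, 0.1009]
ee_rot: [-3.142, -0.001, 0.427]
force: [0.3, 0.0, 0.4]
width: 0.0438
gripper_force: 0.0
t 1.98 q [ 0.51  0.19 -0.59 -0.   -0.79  1.49] pos [0.4806 0.0486 0.1009] rot [-3.142e+00 -1.000e-03  4.270e-01] F [0.3 0.  0.4] w 0.0438 g 0.0
rows xyz mm [-0.8  1.  82.9] turn 0.002
```

```bash
python3 -m jog '[[0,[-1,1,40],0],[0,[-1,1,65],0],[0,[-1,1,81],0],[0,[-1,1,82],0],[0,[-1,1,82],0],[-1,[-1,1,82],0],[-1,[-1,1,82],0],[-1,[-1,1,82],0],[-1,[-1,1,82],0],[-1,[-1,1,82],0],[-1,[-1,1,82],0],[-1,[-1,1,50],0],[-1,[-1,1,10],0],[-1,[-1,1,-20],0],[-1,[-1,1,-20],0]]' 35
python3 d.py .5264 .3766 .12 .068
```

```text
t: 3.85
eef_pos: [0.4814, 0.0469, 0.1225]
ee_rot: [-3.141, -0.004, 0.425]
force: [0.7, -0.1, -3.1]
width: 0.0177
gripper_force: 35.0
t 3.85 q [ 0.51  0.16 -0.56  0.   -0.84  1.49] pos [0.4814 0.0469 0.1225] rot [-3.141 -0.004  0.425] F [ 0.7 -0.1 -3.1] w 0.0177 g 35.0
rows xyz mm [ 177.  -281.7    2.5] turn 0.357
```

```bash
python3 -m jog '[[-1,[60,-90,0],0.12],[-1,[120,-180,0],0.24],[-1,[177,-282,2],0.357],[-1,[177,-282,2],0.357],[-1,[177,-282,2],0.357],[-1,[177,-282,2],0.357],[-1,[177,-282,2],0.357],[-1,[177,-282,2],0.357],[-1,[177,-282,2],0.357],[-1,[177,-282,2],0.357]]'
python3 d.py .5264 .3766 .075 .068
python3 - <<'E'
from station import optics
from h import *
np.set_printoptions(precision=4,suppress=True)
C=[]
for n in('top','side'):
    f=optics.grab_frame(n);pickle.dump(f,open(n+'1.pkl','wb'))
    u=proj(f,[[.49,.374,.08]])[0].astype(int);c=f['color'][max(0,u[1]-50):u[1]+50,max(0,u[0]-50):u[0]+50,::-1]
    C.append(cv2.resize(cv2.convertScaleAbs(c,alpha=1.5),(400,400),interpolation=cv2.INTER_CUBIC));print(u)
cv2.imwrite('pics/hold1.png',np.hstack(C))
E
```

```text
t: 5.1
eef_pos: [0.5253, 0.3754, 0.1189]
ee_rot: [-3.141, -0.0, 0.067]
force: [0.0, 0.0, -1.2]
width: 0.0172
gripper_force: 35.0
t 5.1 q [ 0.92  0.41 -0.21 -0.   -0.95  0.72] pos [0.5253 0.3754 0.1189] rot [-3.141 -0.     0.067] F [ 0.   0.  -1.2] w 0.0172 g 35.0
rows xyz mm [ 1.2 -1.1 43.9] turn -0.001
[149 131]
[309  96]
```

View pics/hold1.png

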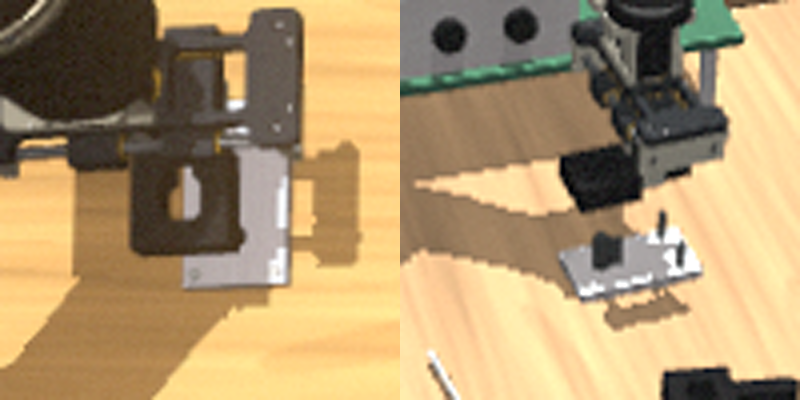

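The handle is held level. In the side crop the hub, at about (600,180), sits above the shaft at (605,250). I'll lower onto the shaft and watch the force.

```bash
python3 -m jog '[[-1,[1,-1,30],0],[-1,[1,-1,45],0],[-1,[1,-1,52],0],[-1,[1,-1,59],0],[-1,[1,-1,64],0],[-1,[1,-1,64],0]]'
python3 d.py .5264 .3766 .0305 .068
```

```text
t: 5.95
eef_pos: [0.526, 0.3773, 0.0545]
ee_rot: [3.141, 0.0, 0.068]
force: [0.7, -1.1, -0.3]
width: 0.0176
gripper_force: 35.0
t 5.95 q [ 0.92  0.48 -0.27  0.   -0.83  0.72] pos [0.526  0.3773 0.0545] rot [3.141 0.    0.068] F [ 0.7 -1.1 -0.3] w 0.0176 g 35.0
rows xyz mm [ 0.4  0.7 24. ] turn 0.0
```

Below both shaft top and key top with no force, so it's on. I'll seat it to just above contact.

```bash
python3 -m jog '[[-1,[0,0,8],0],[-1,[0,0,15],0],[-1,[0,0,20],0],[-1,[0,0,23],0],[-1,[0,0,23],0],[-1,[0,0,23],0]]'
python3 d.py .5264 .3766 .0305 .068
```

```text
t: 6.7
eef_pos: [0.5261, 0.3774, 0.0317]
ee_rot: [-3.141, -0.0, 0.068]
force: [-0.4, -0.8, -1.9]
width: 0.0177
gripper_force: 35.0
t 6.7 q [ 0.92  0.51 -0.28 -0.   -0.78  0.72] pos [0.5261 0.3774 0.0317] rot [-3.141 -0.     0.068] F [-0.4 -0.8 -1.9] w 0.0177 g 35.0
rows xyz mm [0.3 0.9 1.2] turn 0.0
```

```bash
python3 -m jog '[[-1,[0,0,1],0],[-0.2,[0,0,1],0],[-0.2,[0,0,1],0],[-0.2,[0,0,1],0],[-0.2,[0,0,-30],0],[-0.2,[0,0,-80],0],[-0.2,[0,0,-100],0],[-0.2,[0,0,-100],0]]'
python3 d.py .4965 -.1562 .1 -.245
```

```text
t: 7.7
eef_pos: [0.5268, 0.3782, 0.1338]
ee_rot: [-3.139, -0.003, 0.068]
force: [0.1, 0.4, -0.5]
width: 0.0353
gripper_force: 0.0
t 7.7 q [ 0.92  0.4  -0.19  0.   -0.98  0.72] pos [0.5268 0.3782 0.1338] rot [-3.139e+00 -3.000e-03  6.800e-02] F [ 0.1  0.4 -0.5] w 0.0353 g 0.0
rows xyz mm [-66.8 531.1  33.8] turn 0.313
```

```bash
python3 -m jog '[[0,[-67,531,33],0.313],[0,[-67,531,33],0.313],[0,[-67,531,33],0.313],[0,[-67,531,33],0.313],[0,[-67,531,33],0.313],[0,[-67,531,33],0.313],[0,[-67,531,33],0.313],[0,[-67,531,33],0.313],[0,[-67,531,33],0.313],[0,[-67,531,33],0.313],[0,[-67,531,33],0.313],[0,[-67,531,33],0.313]]'
python3 d.py .4965 -.1562 .0185 -.245
python3 - <<'E'
from station import optics
from h import *
C=[]
for n in('top','side'):
    f=optics.grab_frame(n)
    u=proj(f,[[.51,.374,.03]])[0].astype(int);c=f['color'][u[1]-30:u[1]+30,u[0]-30:u[0]+30,::-1]
    C.append(cv2.resize(cv2.convertScaleAbs(c,alpha=1.5),(360,360),interpolation=cv2.INTER_CUBIC))
cv2.imwrite('pics/seat1.png',np.hstack(C))
E
```

```text
t: 9.2
eef_pos: [0.4954, -0.1562, 0.0983]
ee_rot: [3.142, 0.0, -0.244]
force: [0.4, -0.3, -0.5]
width: 0.0436
gripper_force: 0.0
t 9.2 q [ 0.07  0.25 -0.51 -0.   -0.81  1.25] pos [ 0.4954 -0.1562  0.0983] rot [ 3.142  0.    -0.244] F [ 0.4 -0.3 -0.5] w 0.0436 g 0.0
rows xyz mm [ 1.1 -0.2 79.8] turn 0.001
```

View pics/seat1.png

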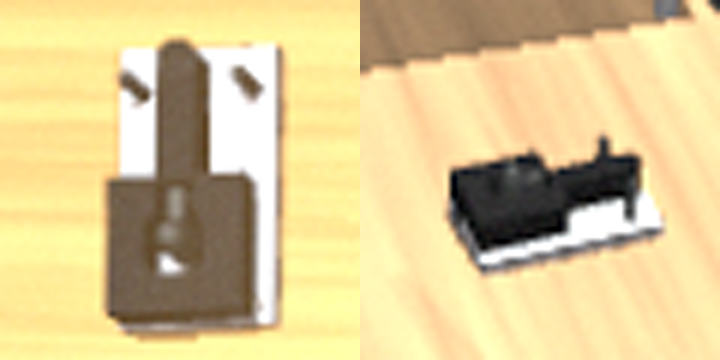

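The first handle lies flat on its plate. Its arm, at crop (180,110), is between the pins at (137,88) and (247,82). Next is the second handle.

```bash
python3 -m jog '[[0,[1,0,40],0],[0,[1,0,65],0],[0,[1,0,78],0],[0,[1,0,79],0],[0,[1,0,79],0],[-1,[1,0,79],0],[-1,[1,0,79],0],[-1,[1,0,79],0],[-1,[1,0,79],0],[-1,[1,0,79],0],[-1,[1,0,79],0],[-1,[1,0,50],0],[-1,[1,0,10],0],[-1,[1,0,-22],0],[-1,[1,0,-22],0],[-1,[1,0,-22],0]]' 35
python3 d.py .5425 -.3376 .12 .306
```

```text
t: 11.3
eef_pos: [0.4957, -0.1571, 0.1198]
ee_rot: [-3.141, 0.001, -0.245]
force: [0.5, 0.2, -1.5]
width: 0.0179
gripper_force: 35.0
t 11.3 q [ 0.07  0.22 -0.49 -0.   -0.86  1.26] pos [ 0.4957 -0.1571  0.1198] rot [-3.141e+00  1.000e-03 -2.450e-01] F [ 0.5  0.2 -1.5] w 0.0179 g 35.0
rows xyz mm [ 89.3 163.7  -0.2] turn -0.551
```

```bash
python3 -m jog '[[-1,[30,55,0],-0.15],[-1,[60,110,0],-0.3],[-1,[89,164,0],-0.45],[-1,[89,164,0],-0.551],[-1,[89,164,0],-0.551],[-1,[89,164,0],-0.551],[-1,[89,164,0],-0.551],[-1,[89,164,0],-0.551],[-1,[89,164,0],-0.551]]'
python3 d.py .5425 -.3376 .075 .306
python3 - <<'E'
from station import optics
from h import *
C=[]
for n in('top','side'):
    f=optics.grab_frame(n)
    u=proj(f,[[.51,-.35,.06]])[0].astype(int);c=f['color'][u[1]-45:u[1]+45,u[0]-45:u[0]+45,::-1]
    C.append(cv2.resize(cv2.convertScaleAbs(c,alpha=1.5),(400,400),interpolation=cv2.INTER_CUBIC))
cv2.imwrite('pics/hold2.png',np.hstack(C))
E
```

```text
t: 12.42
eef_pos: [0.5431, -0.3376, 0.1209]
ee_rot: [3.141, -0.0, 0.307]
force: [-0.1, -0.8, -2.2]
width: 0.0176
gripper_force: 35.0
t 12.43 q [-0.25  0.4  -0.22  0.   -0.95  2.13] pos [ 0.5431 -0.3376  0.1209] rot [ 3.141 -0.     0.307] F [-0.1 -0.8 -2.2] w 0.0176 g 35.0
rows xyz mm [-0.6 -0.1 45.9] turn 0.001
```

View pics/hold2.png

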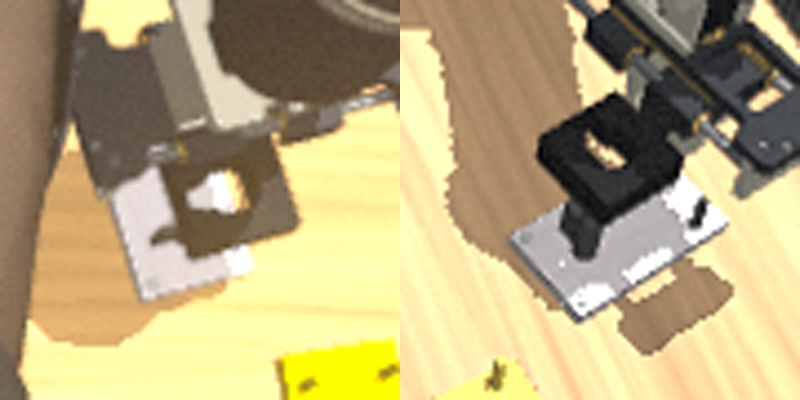

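The second handle is level, with its slot (top crop, about (200,190)) facing left, the same side as the key at (165,235). I'll lower it.

```bash
python3 -m jog '[[-1,[-1,0,30],0],[-1,[-1,0,46],0],[-1,[-1,0,53],0],[-1,[-1,0,60],0],[-1,[-1,0,66],0],[-1,[-1,0,66],0]]'
python3 d.py .5425 -.3376 .0315 .306
```

```text
t: 13.28
eef_pos: [0.5419, -0.3382, 0.0544]
ee_rot: [-3.141, 0.0, 0.306]
force: [0.1, -0.9, -1.1]
width: 0.0177
gripper_force: 35.0
t 13.28 q [-0.25  0.47 -0.29 -0.   -0.82  2.13] pos [ 0.5419 -0.3382  0.0544] rot [-3.141  0.     0.306] F [ 0.1 -0.9 -1.1] w 0.0177 g 35.0
rows xyz mm [ 0.8 -0.4 22.9] turn 0.0
```

```bash
python3 -m jog '[[-1,[0,0,8],0],[-1,[0,0,15],0],[-1,[0,0,20],0],[-1,[0,0,23],0],[-1,[0,0,23],0],[-1,[0,0,23],0]]'
python3 d.py .5425 -.3376 .0315 .306
```

```text
t: 14.02
eef_pos: [0.5418, -0.3381, 0.0319]
ee_rot: [-3.142, 0.0, 0.306]
force: [-2.2, 2.3, 5.4]
width: 0.0179
gripper_force: 35.0
t 14.03 q [-0.25  0.5  -0.3   0.   -0.77  2.13] pos [ 0.5418 -0.3381  0.0319] rot [-3.142  0.     0.306] F [-2.2  2.3  5.4] w 0.0179 g 35.0
rows xyz mm [ 0.8 -0.3  0.4] turn 0.0
```

```bash
python3 -m jog '[[-0.2,[0,0,0],0],[-0.2,[0,0,0],0],[-0.2,[0,0,0],0],[-0.2,[0,0,-30],0],[-0.2,[0,0,-80],0],[-0.2,[0,0,-150],0],[-0.2,[0,-150,-150],0],[-0.2,[0,-300,-150],0],[-0.2,[0,-300,-150],0],[-0.2,[0,-300,-150],0],[-0.2,[0,-300,-150],0],[-0.2,[0,-300,-150],0],[-0.2,[0,-300,-150],0]]'
python3 - <<'E'
from station import optics
from h import *
np.set_printoptions(precision=4,suppress=True)
C=[];F=[]
for n in('top','side'):
    f=optics.grab_frame(n);F.append(f)
    for p in([.51,.374,.03],[.53,-.34,.03]):
        u=proj(f,[p])[0].astype(int);c=f['color'][u[1]-30:u[1]+30,u[0]-30:u[0]+30,::-1]
        C.append(cv2.resize(cv2.convertScaleAbs(c,alpha=1.5),(290,290),interpolation=cv2.INTER_CUBIC))
cv2.imwrite('pics/seat2.png',np.vstack([np.hstack(C[:2]),np.hstack(C[2:])]))
for p in([.4845,.3737,.068],[.5025,-.3503,.306]):
    for z in(.012,.024):print(z,*fit(F,p,z,H,True,thr=105))
E
```

```text
t: 15.65
eef_pos: [0.4518, -0.052, 0.1818]
ee_rot: [3.141, -0.001, 0.307]
force: [0.1, -0.8, -0.1]
width: 0.0353
gripper_force: 0.0
0.012 [0.4828 0.3746 0.0684] 0.43334760643166254
0.024 [0.4794 0.37   0.0774] 0.4747290827593916
0.012 [ 0.5014 -0.3509  0.31  ] 0.09766164681201767
0.024 [ 0.4986 -0.3485  0.3128] 0.2305068219194048
```

View pics/seat2.png

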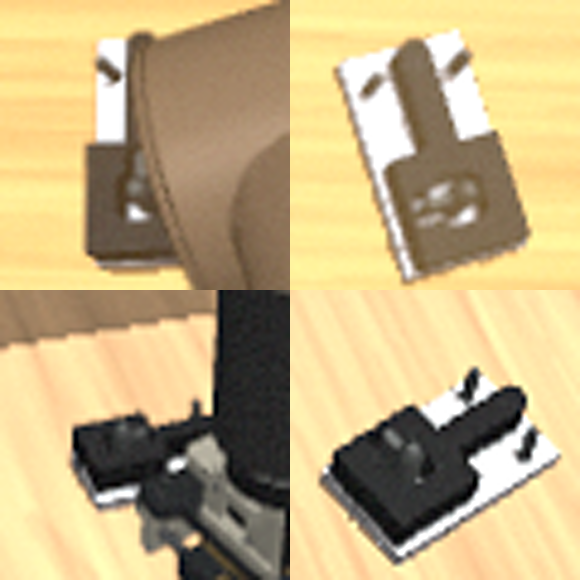

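Both handles are flat on their plates with their arms between the pins. The fit for handle_side is within 2 mm and 0.01 rad of its stand. handle_inline is partly hidden behind the robot in this view but was fully visible earlier. The robot is clear and the force reads near zero.

```bash
python3 -c "
from station import order;print(order.job_done())"
```

```text
the job is handed in; nothing more can be done
None
```

Both handles are seated flat on their matching stands with arms between the pins, and the job was handed in at about 16 s of the 64 s allowed; the hand-in call returned no verdict.

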